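Closing up the bakeware demonstration counter

TASK

Close up the bakeware counter: on the sloping stand, turn the teal tin and the wooden board over together, never parting them, so that the tin ends upside down on top, covering the board, both resting square on the stand against its lip again. Swing the red latch of the aluminium case clear, only then open the lid right up, set every mini loaf tin upright on the floor of the case, shut the lid fully and swing the latch back across it. Leave the ramekin and the jar where they stand.

Things in the scene. Friction and masses are not known exactly. Their poses are not given: they have to be found in the camera images.
- stand: Fixed wooden stand with a 110 mm wide panel sloping 50 deg. Origin: on the table under it; x level, away from the robot side, z up. Stand frame: downhill is (0.643, 0, -0.766), outward normal (0.766, 0, 0.643). A lip 48 mm high along the normal ends the slope; its inner corner is at (0.050, 0, 0.030). The panel holds only the lowest 85 mm of the pair; its upper 65 mm stick out free, open air below
- stand_seat (a point): Centre of the space where the tin-and-board pair rests on the stand: 75 mm up-slope from the lip, 22 mm out from the panel. Both pieces lie against the panel side and the lip; the pair is 150 mm long down the slope, 130 mm wide, 44 mm thick
- tin_c (a point): Centre of the shallow teal baking tin, 150 (x) x 130 (y) x 30 mm (z) outside, 4 mm walls and base, 0.19 to 0.33 kg, loose. z points out of its open mouth. At the start it is the lower piece: flat bottom on the panel, x down-slope, mouth closed by the board
- board_c (a point): Centre of the wooden board's slab, 150 (x) x 130 (y) x 14 mm (z), 0.19 to 0.33 kg, loose. z points out of the face with a raised panel (134 x 114 x 4 mm) that sits in the tin's mouth with 4 mm play all round; the other face is plain. At the start it lies on the tin, z into the tin, x down-slope
- case: Fixed aluminium case 200 (x) x 220 (y) x 60 mm (z), 5 mm walls and floor (inner floor 190 x 210 mm, 5 mm above the table), closed by a lid. Origin: centre of its underside on the table; x points away from the robot side (to the hinge), z up. The latch bracket is 34 mm deep in front of the -x wall, 66 mm high
- lid (a joint): Angle of the case lid in rad: 0 shut, grows as it opens, 2.1 fully open (leaning back). Stiff hinge (0.3 N m): it stays at any angle. Lid 200 x 220 x 8 mm. The hinge lies along the case's y
- lid_handle (a point): Middle of the lid's handle: a round black bar 10 mm in diameter, 70 mm long along the case's y, standing 47 mm (bar centre) off the lid's outer face, 180 mm from the hinge axis. Can be pinched from above across the case's x and stays reachable from above while the lid swings up to about 1.8 rad; on the open lid it is on the far face, 20 mm below the top edge
- lid_hinge (a point): Point on the lid's hinge axis, at the middle of the case's far (+x) rim, 60.5 mm above the table. With the lid at angle q the handle lies, in the case's x-z plane, at (-0.180 cos q + 0.055 sin q, 0.180 sin q + 0.055 cos q) from it, and 60 mm towards the case's -y
- latch (a joint): Angle of the red swing-bar latch about its upright pivot, in rad: 0 points along the case's +x, across the lid; it grows counter-clockwise seen from above (towards the case's +y); at 1.2 and more it is clear of the lid; stop at 1.7. Light friction, stays where left. It does not mechanically block the lid, but the lid must not be opened under it
- latch_grip (a point): Middle of the latch's upright round red grip peg (16 mm in diameter, 37 mm tall, its top about 113 mm above the table), 55 mm from the latch pivot
- latch_hinge (a point): The latch's pivot, on the front (-x) bracket of the case
- loaf1_c (a point): Centre of a mini loaf tin, steel with teal inside, 75 (x) x 46 (y) x 34 mm (z), open upwards, 3 mm walls, about 0.12 kg, loose, standing on the table at the start. z up. May be absent
- loaf2_c (a point): Centre of a mini loaf tin, steel with teal inside, 75 (x) x 46 (y) x 34 mm (z), open upwards, 3 mm walls, about 0.12 kg, loose, standing on the table at the start. z up. May be absent
- loaf3_c (a point): Centre of a mini loaf tin, steel with teal inside, 75 (x) x 46 (y) x 34 mm (z), open upwards, 3 mm walls, about 0.12 kg, loose, standing on the table at the start. z up. May be absent
- loaf4_c (a point): Centre of a mini loaf tin, steel with teal inside, 75 (x) x 46 (y) x 34 mm (z), open upwards, 3 mm walls, about 0.12 kg, loose, standing on the table at the start. z up. May be absent
- ramekin_c (a point): Centre of a white ramekin, 56 mm across, 42 mm high, stands among the loaf tins; to be left alone
- jar_c (a point): Centre of an amber jar, 52 mm across, 60 mm high, stands among the loaf tins; to be left alone

How it is judged (in metres and radians):
On the way, in this order (a step that is already met when the one before it is completed fails the run):
1. the latch is swung clear of the lid (value of joint latch above 1.15 rad), for 0.2 s.
2. the lid is opened (value of joint lid above 1.4 rad), for 0.2 s.
3. every mini loaf tin stands upright on the case floor (x of loaf1_c in the frame of case between -0.09 and 0.09 m and y of loaf1_c in the frame of case between -0.1 and 0.1 m and z of each of loaf1_c, loaf2_c, loaf3_c, loaf4_c in the frame of case below 0.032 m and angle between each of loaf1_c, loaf2_c, loaf3_c, loaf4_c's own z axis and vertical below 0.2 rad and x of loaf2_c in the frame of case between -0.09 and 0.09 m and y of loaf2_c in the frame of case between -0.1 and 0.1 m and x of loaf3_c in the frame of case between -0.09 and 0.09 m and y of loaf3_c in the frame of case between -0.1 and 0.1 m and x of loaf4_c in the frame of case between -0.09 and 0.09 m and y of loaf4_c in the frame of case between -0.1 and 0.1 m), for 0.2 s.
4. the lid is shut again (value of joint lid below 0.08 rad), for 0.2 s.
5. the latch is swung back across the lid (value of joint latch below 0.3 rad and value of joint lid below 0.08 rad), for 0.2 s.
At the end, for the whole second after the job is handed in: Tin upside down over the board, both on the stand (within 0.2 rad of the slope, 0.17 rad of square, about 20 mm of their seat); every loaf tin present upright (0.2 rad) on the case floor; lid within 0.08 rad of shut, latch within 0.3 rad of straight across it (all of step 3 and all of step 5 and angle between tin_c's own z axis and vertical between 2.07 and 2.47 rad and angle between board_c's own z axis and vertical between 0.67 and 1.07 rad and distance between tin_c and stand_seat below 0.024 m and distance between board_c and stand_seat below 0.03 m and distance between tin_c and board_c below 0.032 m and z of tin_c in the frame of board_c above 0.006 m and angle between the y axis of each of tin_c, board_c and the y axis of stand, either way round below 0.17 rad); the robot touches nothing.
It fails at once if the tin and the board are parted (centres more than 50 mm apart) (distance between tin_c and board_c above 0.05 m).
It fails at once if the lid is raised while the latch is still across it (value of joint lid above 0.2 rad and value of joint latch below 0.9 rad).
It fails at once if the ramekin or the jar is moved more than 50 mm (distance of any of ramekin_c, jar_c from where it was at the start of the episode above 0.05 m).
Of loaf1, loaf2, loaf3, loaf4 only 2 to 4 are there at a start; the rules pass over those that are not, and their reading is None.
At some moment in a run one of loaf1, loaf2, loaf3, loaf4 may be knocked a few centimetres aside while the robot is not near it.
It also fails if it takes over 210 s, if anything falls off the work surface, if the arm or the gripper's body presses on something with over 40 N, if the wrist force passes 120 N, or if a joint passes its speed limit or range.

ROBOT

A 6-joint arm with a two-finger parallel gripper is mounted at the origin on the work surface. World frame = base frame: x ahead of the robot, y to its left, z up, the work surface at z = 0. Lengths are in mm, angles in degrees, forces in N, time in s.
With the tool pointing down it reaches from about 300 to 850 mm from the base axis. Payload 4.2 kg.
Tool frame: the origin (TCP) lies on the centre line of the jaws, within the pads' length; the fingertips stand 8 mm ahead of it and the grasp point (between the pads) lies 11 mm behind it; z points along the fingers, y is the line along which they close (so a half turn about z gives the same grasp; the last joint's range is limited). The gripper opens to 91 mm and grips with 3 to 60 N. Pads are 32 mm wide; open, the fingers measure 118 mm over their backs; the gripper's body (76 mm by 178 mm) begins 60 mm behind the grasp point.
Start: joints at [70.474, 18.312, 89.639, -0, 72.044, -1.146], TCP at [181.315, 545.681, 221.976] pointing down, gripper open.
Joint ranges: [-177.97, 177.97], [-48.28, 115.42], [12.27, 149.76], [-77.06, 257.06], [2.81, 150.46], [-146.56, 146.56]. Speed limits (degrees/s): [147.25, 147.25, 180, 180, 180, 180].

INTERFACE

Orientations are given as [roll, pitch, yaw] about the fixed x, y, z axes, in that order (R = Rz(yaw) Ry(pitch) Rx(roll)).
In Python, from workcell import telemetry, eyes, ticket gives the robot as it stands. The module is installed in compiled form; this text tells all that it offers.
- The arm moves only by the shell command python3 -m crank 'ROWS' [OPENING] [FORCE]. ROWS is JSON, a list of rows, each an object of numbers: "dx", "dy", "dz": the shift along the world's x, y, z normalised to -1 to 1, where 1 is 80 cm; "yaw": the turn about the world's z normalised to -1 to 1, where 1 is 5 degrees. A call has 1 to 10 rows; each row shifts and turns the commanded pose from where the row before left it; what a row does not reach is not made up. A row lasts 1/8 s, in which the tool goes at most 62.5 mm and 10.7 degrees, less where a joint would pass 70% of its speed; a pose out of reach is approached as far as the arm can. A call with a number of a shift or a turn outside -1 to 1 is refused whole. A call with a gripper value outside its range is refused whole. OPENING is the opening, from 0 (shut) to 1 (fully open), set as the call begins (- or left out, the last holds). The fingers move at their own pace and stop on an object; FORCE is the grip in N (left out, the last holds). Time passes only in rows, so rows that do not move let the fingers close. It gives the time, the measured TCP pose, the force, the opening and the grip force at its end, in the units of the state.
- telemetry.state(): the state, without advancing time (a new reading comes with each control period).
- eyes.grab_frame(name): name is "scene" or "side" or "wrist"; returns the picture (384x512x3 uint8, red, green, blue); there is no depth.
- eyes.calibration(name): a dict with "camera_matrix" (3x3 intrinsics, pixels), "world_from_camera" (4x4, takes a point from camera to world coordinates). Camera axes: x right, y down, z forward; pixel columns grow to the right and rows downward; lengths in mm; the calibration is good to about 2 mm. The wrist camera is an equidistant fisheye: a pixel r from the principal point sees the ray r / f radians off the axis. A picture is of the moment at which its call begins: read the wrist's pose just before it. calibration takes no time and is no camera call; for the wrist camera it gives the pose at the moment of the call.
- ticket.job_done(): hands the job in; it is judged then, once.
The state is a dict: "time_s": time; "qpos": joint angles; "qvel": joint speeds; "effort": joint torques, N m; "ee_pos": TCP position; "ee_rot": TCP orientation; "force": force on the tool from outside, world axes, zero at the start; "torque": the same for the moment, N m; "gripper_width": finger opening in mm; "gripper_force": force on a finger pad.
Only numpy, scipy, OpenCV 4.12 (cv2) and the standard library are available. Lean on these libraries where they do the work, as an engineer would, in place of code of your own. Each camera call takes 0.05 s, during which the arm holds its last target. There are 200 camera calls.

## Working session

There is one attempt and no reset: what is moved stays moved. The work goes in short steps, Python scripts to look and compute and a shell command to move; the robot and the scene stay as the last step left them, time stands still between calls to the robot, and variables do not carry over. Pictures are saved under pics/ and viewed, at most 14 in all, crops included, and the job is handed in when it is done.

```bash
mkdir -p pics
cat > h.py <<'E'
import numpy as np, cv2
from workcell import telemetry, eyes, ticket
def snap(n,f):
    c=eyes.calibration(n); im=eyes.grab_frame(n); cv2.imwrite(f'pics/{f}.png',im[:,:,::-1]); np.savez(f'pics/{f}.npz',im=im,K=c['camera_matrix'],T=c['world_from_camera'],n=n); return im
def ray(f,uv):
    d=np.load(f'pics/{f}.npz'); K,T=d['K'],d['T']; x=(uv[0]-K[0,2])/K[0,0]; y=(uv[1]-K[1,2])/K[1,1]
    if str(d['n'])=='wrist':
        r=np.hypot(x,y); v=np.array([x/r*np.sin(r),y/r*np.sin(r),np.cos(r)]) if r>0 else np.array([0,0,1.])
    else: v=np.array([x,y,1.])
    v=T[:3,:3]@v; return T[:3,3],v/np.linalg.norm(v)
def onz(f,uv,z):
    o,v=ray(f,uv); return o+v*(z-o[2])/v[2]
def two(a,ua,b,ub):
    o,v=ray(a,ua);p,w=ray(b,ub); s=np.linalg.lstsq(np.c_[v,-w],p-o,rcond=None)[0]
    A=o+v*s[0];B=p+w*s[1]; return (A+B)/2,np.linalg.norm(A-B)
E
python3 - <<'E'
from h import *
np.set_printoptions(precision=1,suppress=True)
for n in('scene','side','wrist'):
    snap(n,n+'0'); d=np.load(f'pics/{n}0.npz'); print(n,d['K'].tolist(),d['T'].round(2).tolist())
a=[cv2.imread(f'pics/{n}0.png') for n in('scene','side','wrist')]
s=telemetry.state();print(s['ee_pos'],s['ee_rot'],s['gripper_width'])
E
```

```text
scene [[438.8207666124377, 0.0, 252.54055789409162], [0.0, 438.8207666124377, 184.90915092580977], [0.0, 0.0, 1.0]] [[0.73, 0.44, -0.53, 1125.3], [0.69, -0.49, 0.53, -634.0], [-0.02, -0.75, -0.66, 833.31], [0.0, 0.0, 0.0, 1.0]]
side [[346.81183565370833, 0.0, 252.07204832736275], [0.0, 346.81183565370833, 192.43837575671833], [0.0, 0.0, 1.0]] [[-0.82, -0.38, 0.42, 223.73], [-0.57, 0.54, -0.62, 464.87], [0.01, -0.75, -0.66, 606.08], [0.0, 0.0, 0.0, 1.0]]
wrist [[297.3186396354542, 0.0, 254.85809719438026], [0.0, 297.3186396354542, 190.2914828540759], [0.0, 0.0, 1.0]] [[0.32, 0.92, 0.23, 117.83], [0.95, -0.31, -0.08, 566.31], [-0.0, 0.24, -0.97, 381.9], [0.0, 0.0, 0.0, 1.0]]
[181.2 545.3 221.3] [-179.9   -0.   161.6] 91.0505446074
```

View pics/scene0.png

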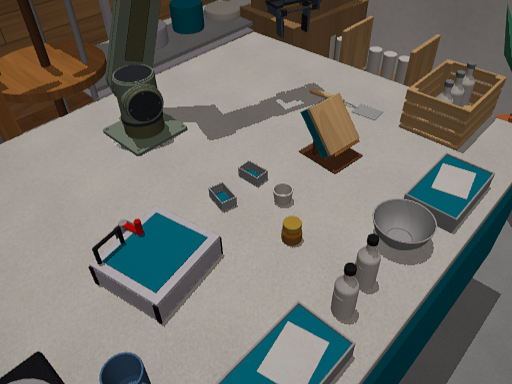

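View pics/side0.png

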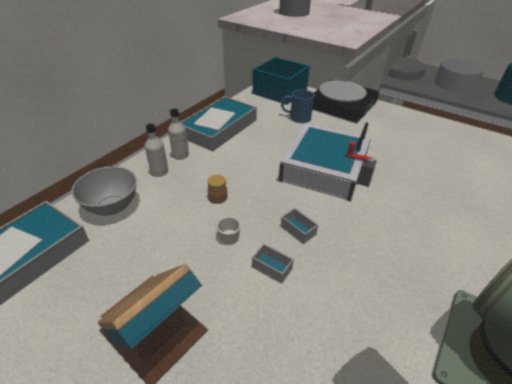

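Run:
```python
from h import *
s=cv2.imread('pics/scene0.png');d=cv2.imread('pics/side0.png')
z=lambda im,x,y,w,h:cv2.resize(im[y:y+h,x:x+w],(400,300),interpolation=cv2.INTER_CUBIC)
cv2.imwrite('pics/c1.png',np.vstack([np.hstack([z(s,85,195,147,110),z(s,290,85,107,80)]),np.hstack([z(d,270,115,133,100),z(d,90,255,160,120)])]))
```

```text
(no output)
```

View pics/c1.png

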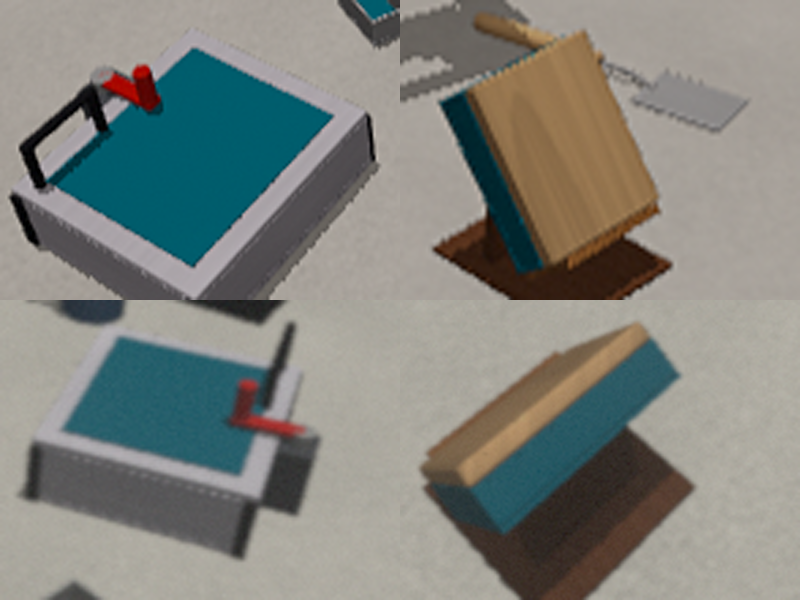

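Run:
```python
from h import *
np.set_printoptions(precision=1,suppress=True)
print('lid scene');L=[onz('scene0',u,68.5) for u in[(89.4,264.8),(155.9,206),(221.7,234.7),(154.8,304)]];print(np.array(L))
print('lid side');print(np.array([onz('side0',u,68.5) for u in[(281.6,161.5),(308.2,125),(369.7,138.9),(355.8,180.8)]]))
print('handle',onz('scene0',(94.2,250.1),120),onz('scene0',(119.9,227.3),120))
print('grip',onz('scene0',(137.2,220),113),onz('side0',(270+247/3.008,115+83/3.008),113))
print('board scene at z175 top, z~60 bot');
for u,z in[((308.7,109.6),173),((339.5,93),173),((359.6,140.6),58),((327.5,157.2),58)]:print(onz('scene0',u,z))
print('side corner guesses')
for x,y in[(680,375),(640,325),(425,465),(465,487),(505,532),(555,353)]:
    u=(90+(x-400)/2.5,255+(y-300)/2.5);print(u,onz('side0',u,173),onz('side0',u,145),onz('side0',u,58))
from itertools import product
for f,sgn in(('scene0',0),('side0',0)):
    im=np.load(f'pics/{f}.npz')['im'].astype(int);r,g,b=[im[:,:,i] for i in range(3)]
    m=((b-r>40)&(g-r>25)).astype(np.uint8);n,_,st,c=cv2.connectedComponentsWithStats(m)
    for i in range(1,n):
        if 25<st[i,4]<1200: print(f,st[i],c[i],onz(f,c[i],3))
# loaf rim
print('loaf scene',[onz('scene0',u,17)[:2] for u in[(222,196),(253,173),(283,194),(291,231)]])
print('loaf side',[onz('side0',u,17)[:2] for u in[(299,225),(272,263),(228,232),(217,189)]])
```

```text
lid scene
[[ 432.4 -450.9   68.5]
 [ 390.8 -237.4   68.5]
 [ 583.8 -192.2   68.5]
 [ 620.3 -413.6   68.5]]
lid side
[[ 574.  -191.3   68.5]
 [ 605.1 -400.    68.5]
 [ 424.2 -434.7   68.5]
 [ 383.7 -229.1   68.5]]
handle [ 451.5 -435.4  120. ] [ 435.6 -360.5  120. ]
grip [ 438.9 -317.8  113. ] [ 438.6 -315.9  113. ]
board scene at z175 top, z~60 bot
[496.1 237.7 173. ]
[507.2 370.6 173. ]
[607.4 352.6  58. ]
[584.4 223.3  58. ]
side corner guesses
(202.0, 285.0) [443.4 264.2 173. ] [457.6 251.2 145. ] [501.8 210.9  58. ]
(186.0, 265.0) [486.7 251.2 173. ] [503.7 237.4 145. ] [556.5 194.5  58. ]
(100.0, 321.0) [517.1 384.  173. ] [536.1 378.7 145. ] [595.  362.5  58. ]
(116.0, 329.8) [490.  379.8 173. ] [507.2 374.3 145. ] [560.7 357.2  58. ]
(132.0, 347.8) [454.8 383.8 173. ] [469.7 378.5 145. ] [516.1 362.2  58. ]
(152.0, 276.2) [513.7 295.2 173. ] [532.5 284.2 145. ] [590.7 250.1  58. ]
scene0 [170   0  32  34 963] [186.4  15.5] [-693.3  762.7    3. ]
scene0 [301 109  27  48 313] [314.3 133.7] [439.3 357.3   3. ]
scene0 [247 169  13   8  43] [253.  172.6] [426.9  77.6   3. ]
scene0 [216 191  14  11  89] [222.3 196.1] [433.7 -53.9   3. ]
scene0 [100 353  43  31 139] [126.1 368.4] [ 653.7 -522.     3. ]
side0 [254  65  55  15 157] [282.   72.4] [ 956.3 -840.1    3. ]
side0 [212  99  40  30 403] [232.2 108.8] [ 930.5 -445.2    3. ]
side0 [183 108  35  28 250] [199.3 124.8] [ 951.8 -289.     3. ]
side0 [290 219  18  13  90] [298.8 224.8] [451.  -75.2   3. ]
side0 [260 255  26  16 172] [272.4 262.4] [443.5  55.7   3. ]
loaf scene [array([444.5, -63.9]), array([440. ,  64.4]), array([563. ,  54.3]), array([666.9, -36.5])]
loaf side [array([445. , -62.3]), array([438.2,  66.8]), array([566.6,  51. ]), array([681.8, -51.6])]
```

```bash
python3 -m crank '[{"dx":0.04,"dy":-0.034,"dz":0.02,"yaw":-1},{"dx":0.04,"dy":-0.034,"dz":0.02,"yaw":-1},{"dx":0.04,"dy":-0.034,"dz":0.02,"yaw":-1},{"dx":0.04,"dy":-0.034,"dz":0.02,"yaw":-1},{"dx":0.04,"dy":-0.034,"dz":0.02,"yaw":-1},{"dx":0.04,"dy":-0.034,"dz":0.02,"yaw":-1},{"dx":0.04,"dy":-0.034,"dz":0.02,"yaw":-1},{"dx":0.04,"dy":-0.034,"dz":0.02,"yaw":-1},{"yaw":-1},{"yaw":-1}]' 1
python3 -m crank '[{"yaw":-1},{"yaw":-1},{"yaw":-1},{"yaw":-1},{"yaw":-1},{"yaw":-1},{}]'
python3 - <<'E'
from h import *
im=snap('wrist','w1');s=telemetry.state();print(s['ee_pos'],s['ee_rot'],s['qpos'])
print(np.load('pics/w1.npz')['T'].round(2).tolist())
E
```

```text
[181.2164235  545.41470005 221.46339191] [-1.79941623e+02 -2.94440890e-03  1.61619658e+02] [ 7.04731671e+01  1.83372018e+01  8.96771366e+01  1.86669688e-03
  7.20440854e+01 -1.14706901e+00]
[[0.32, 0.92, 0.23, 117.84], [0.95, -0.31, -0.08, 566.34], [-0.0, 0.24, -0.97, 382.01], [0.0, 0.0, 0.0, 1.0]]validation failed for argument at $[8]...
validation failed for argument at $[0]...
```

View pics/w1.png

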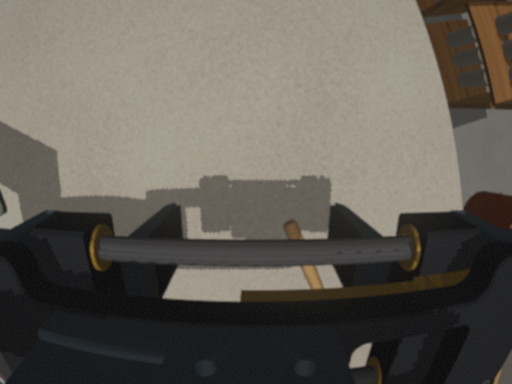

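```bash
python3 -m crank '[{"dx":0.04,"dy":-0.034,"dz":0.02,"yaw":-1},{"dx":0.04,"dy":-0.034,"dz":0.02,"yaw":-1},{"dx":0.04,"dy":-0.034,"dz":0.02,"yaw":-1},{"dx":0.04,"dy":-0.034,"dz":0.02,"yaw":-1},{"dx":0.04,"dy":-0.034,"dz":0.02,"yaw":-1},{"dx":0.04,"dy":-0.034,"dz":0.02,"yaw":-1},{"dx":0.04,"dy":-0.034,"dz":0.02,"yaw":-1},{"dx":0.04,"dy":-0.034,"dz":0.02,"yaw":-1},{"dx":0,"dy":-0.05,"dz":0.02,"yaw":-1},{"dx":0,"dy":-0.05,"dz":0,"yaw":-1}]' 1
python3 -m crank '[{"dx":0,"dy":0,"dz":0,"yaw":-1},{"dx":0,"dy":0,"dz":0,"yaw":-1},{"dx":0,"dy":0,"dz":0,"yaw":-1},{"dx":0,"dy":0,"dz":0,"yaw":-1},{"dx":0,"dy":0,"dz":0,"yaw":-1},{"dx":0,"dy":0,"dz":0,"yaw":-1},{"dx":0,"dy":0,"dz":0,"yaw":0}]'
python3 - <<'E'
from h import *
im=snap('wrist','w2');s=telemetry.state();print(s['ee_pos'],s['ee_rot'],s['qpos'])
E
```

```text
time_s: 1.45
ee_pos: [438.1, 247.1, 366.8]
ee_rot: [179.9, -0.0, 111.4]
force: [0.3, 0.0, 0.3]
gripper_width: 91.1
gripper_force: 0.0
time_s: 2.33
ee_pos: [437.2, 248.0, 365.8]
ee_rot: [-180.0, 0.0, 81.7]
force: [0.3, 1.2, -0.9]
gripper_width: 91.4
gripper_force: 0.0
[437.22706948 248.03379012 365.82777828] [-1.79988108e+02  1.19526001e-02  8.17057045e+01] [ 2.82564882e+01  8.36904489e+00  8.26081758e+01 -2.52038461e-03
  8.90394504e+01  3.65508276e+01]
```

View pics/w2.png

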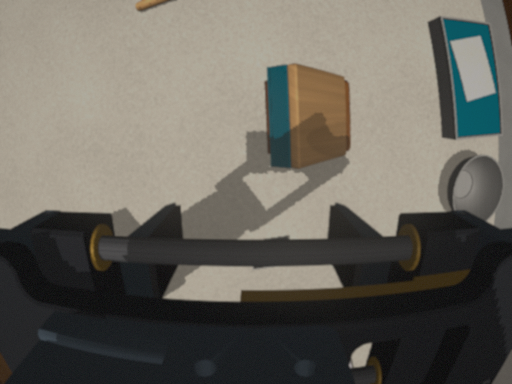

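Run:
```python
from h import *
np.set_printoptions(precision=1,suppress=True)
im=np.load('pics/w2.npz')['im'];c=cv2.resize(im[50:180,250:370],None,fx=4.5,fy=4.5,interpolation=cv2.INTER_CUBIC);cv2.imwrite('pics/c2.png',c[:,:,::-1])
for u,z in[((290,64),173),((289,168),173),((267,68),145),((268,165),145),((350,82),58),((350,152),58)]:print(u,onz('w2',u,z))
```

```text
(290, 64) [498.5 372.7 173. ]
(289, 168) [480.2 248.5 173. ]
(267, 68) [472.7 375.7 145. ]
(268, 165) [456.  251.1 145. ]
(350, 82) [608.4 353.7  58. ]
(350, 152) [594.6 239.8  58. ]
```

View pics/c2.png

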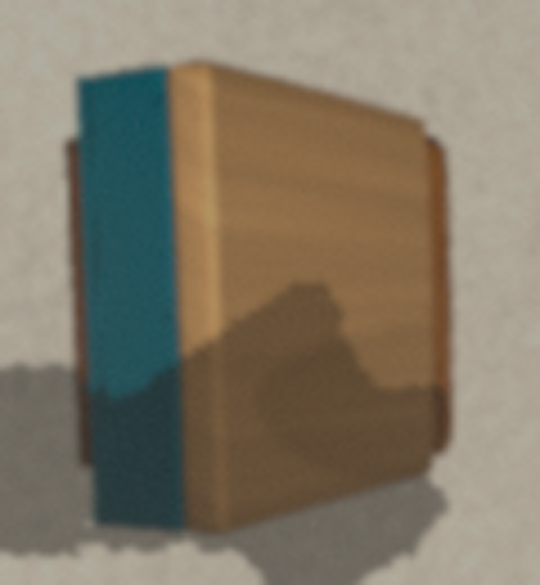

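Run:
```python
from h import *
np.set_printoptions(precision=1,suppress=True)
P=[onz('w2',u,z) for u,z in[((296.7,63.8),173),((300,167.8),173),((267.8,67.3),145),((271.8,166),145),((344.4,77.1),58),((345.6,154.4),58)]]
for p in P:print(p)
for a in(0,2,4):
  d=P[a]-P[a+1];print((P[a]+P[a+1])/2,np.linalg.norm(d),np.degrees(np.arctan2(-d[0],d[1])))
```

```text
[506.5 372.1 173. ]
[493.5 246.9 173. ]
[473.8 376.5 145. ]
[460.8 249.1 145. ]
[600.  362.4  58. ]
[586.6 236.8  58. ]
[500.  309.5 173. ] 125.83198174226301 -5.904679063606615
[467.3 312.8 145. ] 128.00372810584338 -5.850585809280322
[593.3 299.6  58. ] 126.30180587426624 -6.093723520791001
```

```bash
python3 -m crank '[{"dx":0.029,"dy":0.0253,"dz":-0.03,"yaw":0.46},{"dx":0.029,"dy":0.0253,"dz":-0.03,"yaw":0},{"dx":0.029,"dy":0.0253,"dz":-0.03,"yaw":0},{"dx":0,"dy":0,"dz":-0.045,"yaw":0},{"dx":0,"dy":0,"dz":-0.045,"yaw":0},{"dx":0,"dy":0,"dz":-0.045,"yaw":0},{"dx":0,"dy":0,"dz":0,"yaw":0}]' 1
python3 -m crank '[{"dx":0,"dy":0,"dz":-0.02,"yaw":0},{"dx":0,"dy":0,"dz":-0.02,"yaw":0},{"dx":0,"dy":0,"dz":-0.02,"yaw":0},{"dx":0,"dy":0,"dz":-0.01,"yaw":0},{"dx":0,"dy":0,"dz":0,"yaw":0},{"dx":0,"dy":0,"dz":0,"yaw":0}]'
python3 - <<'E'
from h import *
a=snap('side','s1');b=snap('scene','sc1')
z=lambda im,x,y,w,h:cv2.resize(im[y:y+h,x:x+w,::-1],(400,300),interpolation=cv2.INTER_CUBIC)
cv2.imwrite('pics/c3.png',np.hstack([z(a,70,220,180,135),z(b,265,50,140,105)]))
E
```

```text
time_s: 3.25
ee_pos: [505.3, 307.8, 183.2]
ee_rot: [-179.7, 0.2, 84.0]
force: [-0.0, -0.1, 0.4]
gripper_width: 91.4
gripper_force: 0.0
time_s: 4.0
ee_pos: [507.3, 309.0, 130.4]
ee_rot: [179.9, -0.0, 83.9]
force: [-0.1, -0.0, -0.6]
gripper_width: 91.2
gripper_force: 0.0
```

View pics/c3.png

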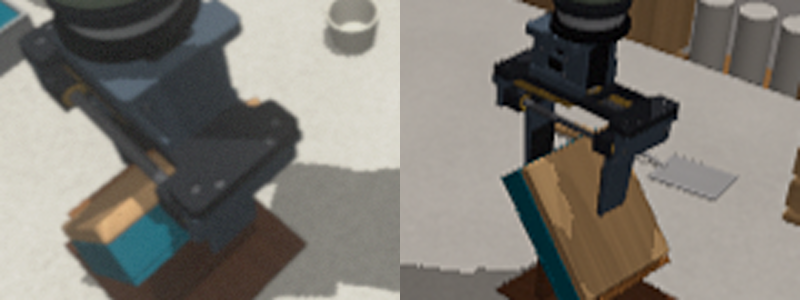

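```bash
W='{"dx":0,"dy":0,"dz":0,"yaw":0}'; python3 -m crank '[{"dx":0,"dy":0,"dz":0,"yaw":0},{"dx":0,"dy":0,"dz":0,"yaw":0},{"dx":0,"dy":0,"dz":0,"yaw":0},{"dx":0,"dy":0,"dz":0,"yaw":0}]' 0.85 12
python3 -m crank '[{"dx":0.0072,"dy":-0.0008,"dz":0.0105,"yaw":0},{"dx":0.0072,"dy":-0.0008,"dz":0.0105,"yaw":0},{"dx":0,"dy":0,"dz":0,"yaw":0},{"dx":0,"dy":0,"dz":0,"yaw":0}]' 0.77
python3 -m crank '[{"dx":0.0102,"dy":-0.001,"dz":0.008,"yaw":0},{"dx":0.0102,"dy":-0.001,"dz":0.008,"yaw":0},{"dx":0,"dy":0,"dz":0,"yaw":0},{"dx":0,"dy":0,"dz":0,"yaw":0}]' 0.68
python3 - <<'E'
from h import *
a=snap('side','s2');b=snap('scene','sc2')
z=lambda im,x,y,w,h:cv2.resize(im[y:y+h,x:x+w,::-1],(400,300),interpolation=cv2.INTER_CUBIC)
cv2.imwrite('pics/c4.png',np.hstack([z(a,70,220,180,135),z(b,265,50,140,105)]))
E
```

```text
time_s: 4.6
ee_pos: [503.5, 309.2, 130.2]
ee_rot: [-179.6, 0.0, 83.9]
force: [-7.9, 2.1, 5.3]
gripper_width: 77.5
gripper_force: 4.3
time_s: 5.1
ee_pos: [516.2, 307.9, 147.3]
ee_rot: [-179.8, -0.0, 83.9]
force: [-6.9, 1.4, 5.0]
gripper_width: 70.3
gripper_force: 3.3
time_s: 5.6
ee_pos: [533.7, 306.1, 159.5]
ee_rot: [-179.9, -0.0, 83.9]
force: [-6.1, 1.6, 5.0]
gripper_width: 61.9
gripper_force: 2.6
```

View pics/c4.png

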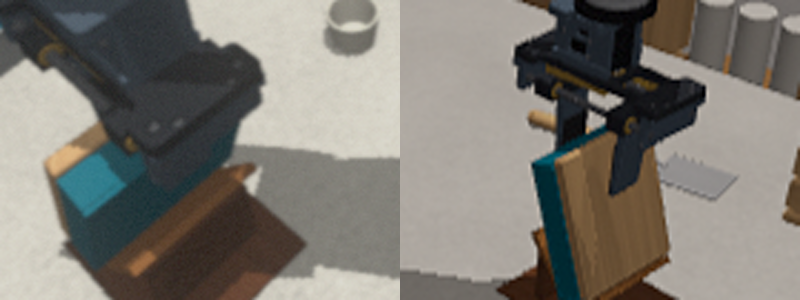

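```bash
python3 -m crank '[{"dx":0.0122,"dy":-0.0012,"dz":0.005,"yaw":0},{"dx":0.0122,"dy":-0.0012,"dz":0.005,"yaw":0},{"dx":0,"dy":0,"dz":0,"yaw":0},{"dx":0,"dy":0,"dz":0,"yaw":0}]' 0.6
python3 -m crank '[{"dx":0.0134,"dy":-0.0014,"dz":0.003,"yaw":0},{"dx":0.0134,"dy":-0.0014,"dz":0.003,"yaw":0},{"dx":0,"dy":0,"dz":0,"yaw":0},{"dx":0,"dy":0,"dz":0,"yaw":0}]' 0.53
python3 -m crank '[{"dx":0,"dy":0,"dz":0,"yaw":0},{"dx":0,"dy":0,"dz":0,"yaw":0},{"dx":0,"dy":0,"dz":0,"yaw":0},{"dx":0,"dy":0,"dz":0,"yaw":0},{"dx":0,"dy":0,"dz":0,"yaw":0},{"dx":0,"dy":0,"dz":0,"yaw":0}]' 0.3 45
python3 -m crank '[{"dx":0,"dy":0,"dz":0.01,"yaw":0},{"dx":0,"dy":0,"dz":0.02,"yaw":0},{"dx":0,"dy":0,"dz":0.02,"yaw":0},{"dx":0,"dy":0,"dz":0.03,"yaw":0},{"dx":0,"dy":0,"dz":0.03,"yaw":0},{"dx":0,"dy":0,"dz":0.03,"yaw":0},{"dx":0,"dy":0,"dz":0,"yaw":0},{"dx":0,"dy":0,"dz":0,"yaw":0}]'
python3 - <<'E'
from h import *
a=snap('side','s3');b=snap('scene','sc3')
z=lambda im,x,y,w,h:cv2.resize(im[y:y+h,x:x+w,::-1],(400,300),interpolation=cv2.INTER_CUBIC)
cv2.imwrite('pics/c5.png',np.hstack([z(a,70,190,200,150),z(b,265,30,160,120)]))
E
```

```text
time_s: 6.2
ee_pos: [554.3, 303.8, 167.0]
ee_rot: [-180.0, 0.0, 83.9]
force: [-0.1, 0.5, -1.1]
gripper_width: 54.6
gripper_force: 0.5
time_s: 6.7
ee_pos: [575.7, 301.7, 172.0]
ee_rot: [-180.0, 0.0, 83.9]
force: [-0.1, 0.1, -1.2]
gripper_width: 48.4
gripper_force: 0.4
time_s: 7.45
ee_pos: [574.6, 301.8, 172.1]
ee_rot: [-179.9, 0.0, 83.9]
force: [-5.1, 0.9, -0.2]
gripper_width: 44.4
gripper_force: 44.7
time_s: 8.45
ee_pos: [575.5, 301.5, 283.8]
ee_rot: [-180.0, 0.0, 83.9]
force: [0.3, -0.3, -5.1]
gripper_width: 43.6
gripper_force: 44.9
```

View pics/c5.png

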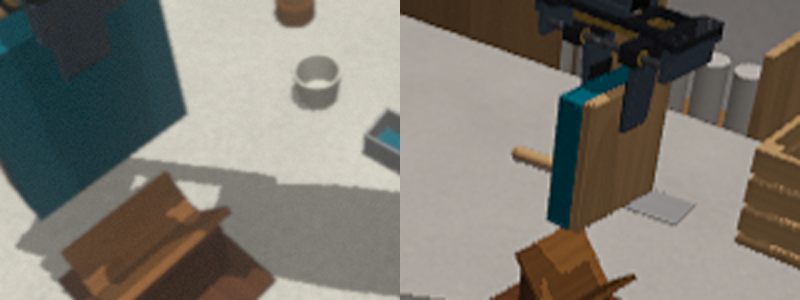

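```bash
for i in 1 2 3; do python3 -m crank '[{"dx":0,"dy":0,"dz":0,"yaw":1},{"dx":0,"dy":0,"dz":0,"yaw":1},{"dx":0,"dy":0,"dz":0,"yaw":1},{"dx":0,"dy":0,"dz":0,"yaw":1},{"dx":0,"dy":0,"dz":0,"yaw":1},{"dx":0,"dy":0,"dz":0,"yaw":1},{"dx":0,"dy":0,"dz":0,"yaw":1},{"dx":0,"dy":0,"dz":0,"yaw":1},{"dx":0,"dy":0,"dz":0,"yaw":1},{"dx":0,"dy":0,"dz":0,"yaw":1}]' | grep rot; done
python3 -m crank '[{"dx":0,"dy":0,"dz":0,"yaw":1},{"dx":0,"dy":0,"dz":0,"yaw":1},{"dx":0,"dy":0,"dz":0,"yaw":1},{"dx":0,"dy":0,"dz":0,"yaw":1},{"dx":0,"dy":0,"dz":0,"yaw":1},{"dx":0,"dy":0,"dz":0,"yaw":0.6},{"dx":0,"dy":0,"dz":0,"yaw":0}]'
python3 -c "
from h import *
print(telemetry.state()['qpos'])"
```

```text
ee_rot: [-179.9, -0.0, 134.1]
ee_rot: [-180.0, -0.1, -175.9]
ee_rot: [179.9, -0.1, -125.9]
time_s: 13.18
ee_pos: [575.4, 301.6, 283.2]
ee_rot: [179.9, -0.1, -98.1]
force: [0.5, -0.3, -5.4]
gripper_width: 43.5
gripper_force: 44.9
[ 2.66472366e+01  2.37745381e+01  7.25495672e+01  4.84960506e-03
  8.37941993e+01 -1.45238486e+02]
```

```bash
python3 -m crank '[{"dx":-0.005,"dy":0.0005,"dz":-0.03,"yaw":0},{"dx":0,"dy":0,"dz":-0.03,"yaw":0},{"dx":0,"dy":0,"dz":-0.03,"yaw":0},{"dx":0,"dy":0,"dz":-0.03,"yaw":0},{"dx":0,"dy":0,"dz":-0.008,"yaw":0},{"dx":0,"dy":0,"dz":0,"yaw":0},{"dx":0,"dy":0,"dz":0,"yaw":0}]'
python3 -m crank '[{"dx":0,"dy":0,"dz":-0.004,"yaw":0},{"dx":0,"dy":0,"dz":-0.004,"yaw":0},{"dx":0,"dy":0,"dz":0,"yaw":0}]'
python3 -m crank '[{"dx":0,"dy":0,"dz":-0.004,"yaw":0},{"dx":0,"dy":0,"dz":0,"yaw":0}]'
```

```text
time_s: 14.05
ee_pos: [572.4, 302.5, 183.2]
ee_rot: [-179.9, 0.1, -98.1]
force: [0.7, -0.4, -4.4]
gripper_width: 43.7
gripper_force: 45.0
time_s: 14.42
ee_pos: [571.6, 302.5, 176.7]
ee_rot: [-180.0, 0.1, -98.1]
force: [-2.0, -0.4, 1.3]
gripper_width: 43.7
gripper_force: 45.0
time_s: 14.68
ee_pos: [571.8, 302.4, 176.3]
ee_rot: [-179.9, 0.1, -98.1]
force: [-5.9, -2.8, 13.1]
gripper_width: 43.9
gripper_force: 45.0
```

```bash
python3 -m crank '[{"dx":0,"dy":0,"dz":0.003,"yaw":0},{"dx":0,"dy":0,"dz":0,"yaw":0},{"dx":0,"dy":0,"dz":0,"yaw":0},{"dx":0,"dy":0,"dz":0,"yaw":0}]' 0.54 12
python3 -m crank '[{"dx":-0.0134,"dy":0.0014,"dz":-0.003,"yaw":0.2},{"dx":-0.0134,"dy":0.0014,"dz":-0.003,"yaw":0.2},{"dx":0,"dy":0,"dz":0,"yaw":0},{"dx":0,"dy":0,"dz":0,"yaw":0}]' 0.61
python3 -m crank '[{"dx":-0.0122,"dy":0.0012,"dz":-0.005,"yaw":0},{"dx":-0.0122,"dy":0.0012,"dz":-0.005,"yaw":0},{"dx":0,"dy":0,"dz":0,"yaw":0},{"dx":0,"dy":0,"dz":0,"yaw":0}]' 0.69
python3 - <<'E'
from h import *
a=snap('side','s4');b=snap('scene','sc4')
z=lambda im,x,y,w,h:cv2.resize(im[y:y+h,x:x+w,::-1],(400,300),interpolation=cv2.INTER_CUBIC)
cv2.imwrite('pics/c6.png',np.hstack([z(a,70,190,200,150),z(b,265,30,160,120)]))
E
```

```text
time_s: 15.18
ee_pos: [571.8, 302.2, 174.4]
ee_rot: [180.0, -0.0, -98.1]
force: [-0.3, 0.8, -0.9]
gripper_width: 49.3
gripper_force: 0.1
time_s: 15.68
ee_pos: [550.0, 304.4, 169.9]
ee_rot: [180.0, -0.0, -96.1]
force: [-0.6, 0.3, -0.3]
gripper_width: 55.4
gripper_force: 0.3
time_s: 16.18
ee_pos: [530.4, 306.2, 161.8]
ee_rot: [180.0, -0.0, -96.1]
force: [-0.2, -0.1, -0.1]
gripper_width: 63.5
gripper_force: 0.5
```

View pics/c6.png

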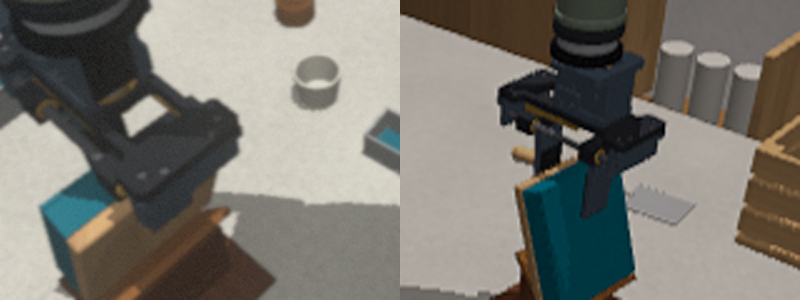

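```bash
python3 -m crank '[{"dx":-0.0102,"dy":0.001,"dz":-0.008,"yaw":0},{"dx":-0.0102,"dy":0.001,"dz":-0.008,"yaw":0},{"dx":0,"dy":0,"dz":0,"yaw":0},{"dx":0,"dy":0,"dz":0,"yaw":0}]' 0.77
python3 -m crank '[{"dx":-0.0072,"dy":0.0008,"dz":-0.0105,"yaw":0},{"dx":-0.0072,"dy":0.0008,"dz":-0.0105,"yaw":0},{"dx":0,"dy":0,"dz":0,"yaw":0},{"dx":0,"dy":0,"dz":0,"yaw":0},{"dx":0,"dy":0,"dz":0,"yaw":0}]' 0.88
python3 -m crank '[{"dx":-0.003,"dy":0,"dz":0,"yaw":0},{"dx":-0.003,"dy":0,"dz":0,"yaw":0},{"dx":0,"dy":0,"dz":0,"yaw":0},{"dx":0,"dy":0,"dz":0,"yaw":0}]' 1
```

```text
time_s: 16.77
ee_pos: [514.2, 307.8, 149.0]
ee_rot: [180.0, -0.0, -96.1]
force: [-1.9, -0.4, -0.7]
gripper_width: 70.1
gripper_force: 0.6
time_s: 17.4
ee_pos: [503.5, 309.4, 132.8]
ee_rot: [-179.9, 0.0, -96.1]
force: [1.2, 0.8, 0.2]
gripper_width: 80.4
gripper_force: 0.0
time_s: 17.9
ee_pos: [498.1, 309.2, 132.4]
ee_rot: [-180.0, 0.0, -96.1]
force: [-0.4, -0.1, 0.9]
gripper_width: 91.2
gripper_force: 0.0
```

```bash
python3 -m crank '[{"dx":0,"dy":0,"dz":0.02,"yaw":0},{"dx":0,"dy":0,"dz":0.04,"yaw":0},{"dx":0,"dy":0,"dz":0.055,"yaw":0},{"dx":0,"dy":0,"dz":0.06,"yaw":0},{"dx":0,"dy":0,"dz":0.06,"yaw":0},{"dx":0,"dy":0,"dz":0.06,"yaw":0},{"dx":-0.038,"dy":-0.038,"dz":0,"yaw":-1},{"dx":-0.038,"dy":-0.038,"dz":0,"yaw":-1},{"dx":0,"dy":0,"dz":0,"yaw":-1},{"dx":0,"dy":0,"dz":0,"yaw":-1}]'
for i in 1 2 3; do python3 -m crank '[{"dx":0,"dy":0,"dz":0,"yaw":-1},{"dx":0,"dy":0,"dz":0,"yaw":-1},{"dx":0,"dy":0,"dz":0,"yaw":-1},{"dx":0,"dy":0,"dz":0,"yaw":-1},{"dx":0,"dy":0,"dz":0,"yaw":-1},{"dx":0,"dy":0,"dz":0,"yaw":-1},{"dx":0,"dy":0,"dz":0,"yaw":-1},{"dx":0,"dy":0,"dz":0,"yaw":-1},{"dx":0,"dy":0,"dz":0,"yaw":-1},{"dx":0,"dy":0,"dz":0,"yaw":-1}]' | grep ee; done
python3 - <<'E'
from h import *
im=snap('wrist','w3');c=cv2.resize(im[40:190,230:390],None,fx=3,fy=3,interpolation=cv2.INTER_CUBIC)
b=snap('side','s5');d=cv2.resize(b[240:390,70:230],None,fx=2,fy=2)[:450]
o=np.zeros((450,800,3),np.uint8);o[:,:480]=c;o[:d.shape[0],480:800]=d;cv2.imwrite('pics/c7.png',o[:,:,::-1])
E
```

```text
time_s: 19.15
ee_pos: [436.8, 247.9, 370.2]
ee_rot: [-179.9, 0.1, -116.3]
force: [-0.1, -0.5, 0.4]
gripper_width: 91.7
gripper_force: 0.0
ee_pos: [437.2, 248.3, 369.7]
ee_rot: [180.0, 0.1, -166.2]
ee_pos: [437.2, 248.3, 369.7]
ee_rot: [179.9, 0.0, 143.8]
ee_pos: [437.3, 248.3, 369.7]
ee_rot: [179.9, -0.0, 93.8]
```

View pics/c7.png

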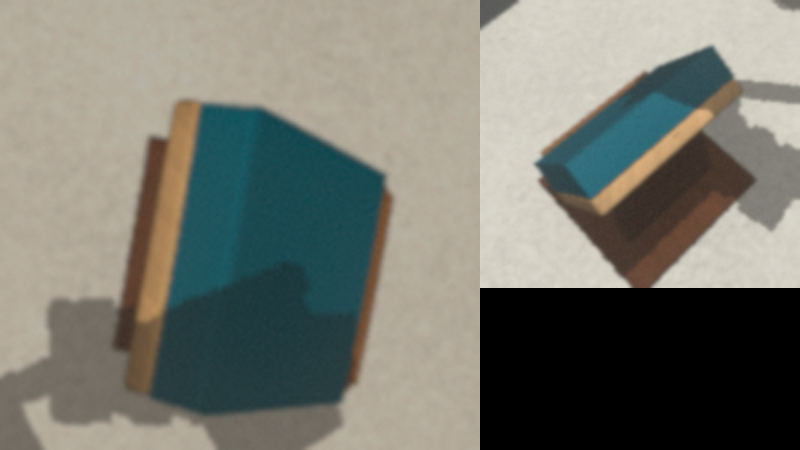

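Run:
```python
from h import *
np.set_printoptions(precision=1,suppress=True)
P=[onz('w3',u,z) for u,z in[((317.3,75),173),((300,177.7),173),((289.3,73.3),145),((271.7,168.3),145),((358.3,98.3),58),((344,174),58)]]
for a in(0,2,4):
  d=P[a]-P[a+1];print((P[a]+P[a+1])/2,np.linalg.norm(d),np.degrees(np.arctan2(-d[0],d[1])))
# latch / handle from scene & side
for f in('sc4','s5'):
    im=np.load(f'pics/{f}.npz')['im'].astype(int);m=((im[:,:,0]>120)&(im[:,:,1]<70)&(im[:,:,2]<80)).astype(np.uint8)
    n,_,st,c=cv2.connectedComponentsWithStats(m)
    for i in range(1,n):
        if st[i,4]>10: print(f,st[i],c[i])
for z in(80,95):print('pivot',onz('scene0',(122.5,222.6),z),onz('side0',(270+302/3.008,115+133/3.008),z))
```

```text
[500.1 309.8 173. ] 128.2482519880904 -4.940687789598468
[467.6 313.6 145. ] 126.82056683327461 -6.314905551738179
[594.6 299.1  58. ] 128.37289992114128 -5.364181665918621
sc4 [134 219   6   5  21] [136.5 221.1]
sc4 [123 222  13  11  73] [129.8 226.5]
s5 [350 142   5   4  13] [352.  143.6]
s5 [349 153  18   7  53] [357.8 156.4]
pivot [ 388.5 -332.2   80. ] [ 383.3 -321.5   80. ]
pivot [ 403.2 -338.2   95. ] [ 378.7 -299.    95. ]
```

```bash
python3 -m crank '[{"dx":0,"dy":-0.059,"dz":0,"yaw":0.14},{"dx":0,"dy":-0.059,"dz":0,"yaw":0.14},{"dx":0,"dy":-0.059,"dz":-0.015,"yaw":0.14},{"dx":0,"dy":-0.059,"dz":-0.015,"yaw":0.14},{"dx":0,"dy":-0.059,"dz":-0.015,"yaw":0.14},{"dx":0,"dy":-0.059,"dz":-0.015,"yaw":0.14},{"dx":0,"dy":-0.059,"dz":-0.015,"yaw":0.14},{"dx":0,"dy":-0.059,"dz":-0.015,"yaw":0.14},{"dx":0,"dy":-0.059,"dz":-0.015,"yaw":0.14},{"dx":0,"dy":-0.059,"dz":-0.015,"yaw":0.18}]' 0.6 20
python3 -m crank '[{"dx":0.002,"dy":-0.058,"dz":-0.015,"yaw":0},{"dx":0,"dy":-0.058,"dz":-0.015,"yaw":0},{"dx":0,"dy":0,"dz":0,"yaw":0},{"dx":0,"dy":0,"dz":0,"yaw":0}]'
```

```text
time_s: 24.25
ee_pos: [437.3, -225.3, 272.9]
ee_rot: [179.9, 0.0, 101.2]
force: [0.8, 1.2, -0.0]
gripper_width: 54.7
gripper_force: 0.0
time_s: 24.75
ee_pos: [438.9, -316.1, 248.9]
ee_rot: [180.0, -0.0, 101.1]
force: [-0.6, -0.6, 0.1]
gripper_width: 54.2
gripper_force: 0.0
```

```bash
python3 -m crank '[{"dx":0,"dy":0,"dz":-0.05,"yaw":0},{"dx":0,"dy":0,"dz":-0.05,"yaw":0},{"dx":0,"dy":0,"dz":-0.05,"yaw":0},{"dx":0,"dy":0,"dz":-0.04,"yaw":0},{"dx":0,"dy":0,"dz":0,"yaw":0},{"dx":0,"dy":0,"dz":0,"yaw":0}]'
python3 -m crank '[{"dx":0,"dy":0,"dz":0,"yaw":0},{"dx":0,"dy":0,"dz":0,"yaw":0},{"dx":0,"dy":0,"dz":0,"yaw":0},{"dx":0,"dy":0,"dz":0,"yaw":0},{"dx":0,"dy":0,"dz":0,"yaw":0}]' 0.05 20
python3 -m crank '[{"dx":-0.0039,"dy":0.0128,"dz":0,"yaw":0},{"dx":-0.0064,"dy":0.012,"dz":0,"yaw":0},{"dx":-0.0085,"dy":0.0104,"dz":0,"yaw":0},{"dx":-0.0104,"dy":0.0085,"dz":0,"yaw":0},{"dx":-0.012,"dy":0.0064,"dz":0,"yaw":0},{"dx":-0.0129,"dy":0.0039,"dz":0,"yaw":0},{"dx":-0.0134,"dy":0.0014,"dz":0,"yaw":0},{"dx":0,"dy":0,"dz":0,"yaw":0},{"dx":0,"dy":0,"dz":0,"yaw":0}]'
```

```text
time_s: 25.5
ee_pos: [440.1, -316.4, 98.2]
ee_rot: [179.9, 0.1, 101.2]
force: [-0.3, -0.4, 0.1]
gripper_width: 54.5
gripper_force: 0.0
time_s: 26.12
ee_pos: [438.0, -316.5, 96.5]
ee_rot: [-179.9, -0.0, 101.1]
force: [-3.6, -0.4, 3.4]
gripper_width: 15.7
gripper_force: 20.0
time_s: 27.25
ee_pos: [384.4, -268.1, 96.5]
ee_rot: [180.0, -0.4, 101.0]
force: [1.9, 10.9, 5.3]
gripper_width: 15.5
gripper_force: 20.0
```

```bash
python3 -m crank '[{"dx":0,"dy":0,"dz":0,"yaw":0},{"dx":0,"dy":0,"dz":0,"yaw":0},{"dx":0,"dy":0,"dz":0,"yaw":0},{"dx":0,"dy":0,"dz":0.04,"yaw":0},{"dx":0,"dy":0,"dz":0.06,"yaw":0},{"dx":0,"dy":0,"dz":0.05,"yaw":0},{"dx":0.017,"dy":-0.04,"dz":0,"yaw":0},{"dx":0.017,"dy":-0.04,"dz":0,"yaw":0},{"dx":0.017,"dy":-0.04,"dz":0,"yaw":0},{"dx":0.017,"dy":-0.04,"dz":0,"yaw":0}]' 0.5
python3 -m crank '[{"dx":0,"dy":0,"dz":0,"yaw":0},{"dx":0,"dy":0,"dz":0,"yaw":0}]' 0.8
python3 - <<'E'
from h import *
for f,n in(('sc6','scene'),('s6','side')):
    im=snap(n,f).astype(int);m=((im[:,:,0]>110)&(im[:,:,1]<70)&(im[:,:,2]<80)).astype(np.uint8)
    n,_,st,c=cv2.connectedComponentsWithStats(m)
    for i in range(1,n):
        if st[i,4]>5: print(f,st[i],c[i],onz(f,c[i],113),onz(f,c[i],80))
E
```

```text
time_s: 28.5
ee_pos: [439.5, -401.2, 216.1]
ee_rot: [-180.0, -0.0, 101.1]
force: [-0.3, 0.3, 0.6]
gripper_width: 45.5
gripper_force: 0.0
time_s: 28.75
ee_pos: [438.8, -399.5, 215.9]
ee_rot: [-180.0, -0.1, 101.1]
force: [-0.7, -0.5, -0.8]
gripper_width: 62.8
gripper_force: 0.0
sc6 [136 200   6   3  11] [138.63636364 200.81818182] [ 388.06912304 -277.63829055  113.        ] [ 354.29390176 -261.31212154   80.        ]
sc6 [122 211  19  12  56] [131.28571429 216.94642857] [ 420.53175078 -321.28789602  113.        ] [ 388.24375485 -306.96146652   80.        ]
```

```bash
python3 -m crank '[{"dx":0,"dy":0.003,"dz":-0.05,"yaw":0},{"dx":0,"dy":0,"dz":-0.05,"yaw":0},{"dx":0,"dy":0,"dz":-0.0375,"yaw":0},{"dx":0,"dy":0,"dz":0,"yaw":0},{"dx":0,"dy":0,"dz":0,"yaw":0}]' 0.8 
python3 -m crank '[{"dx":0,"dy":0,"dz":0,"yaw":0},{"dx":0,"dy":0,"dz":0,"yaw":0},{"dx":0,"dy":0,"dz":0,"yaw":0},{"dx":0,"dy":0,"dz":0,"yaw":0},{"dx":0,"dy":0,"dz":0,"yaw":0},{"dx":0,"dy":0,"dz":0,"yaw":0}]' 0.03 30
python3 - <<'E'
import numpy as np
q=np.arange(0,1.71,.1);x=-180*np.cos(q)+55*np.sin(q);z=180*np.sin(q)+55*np.cos(q)
a=np.radians(11.3);d=np.c_[np.diff(x)*np.cos(a),np.diff(x)*np.sin(a),np.diff(z)]/800
for r,qq in zip(d,q[1:]):print(round(qq,1),r.round(4))
E
```

```text
time_s: 29.48
ee_pos: [440.0, -397.9, 107.9]
ee_rot: [179.9, 0.1, 101.1]
force: [-0.0, 0.3, 0.7]
gripper_width: 73.0
gripper_force: 0.0
time_s: 30.22
ee_pos: [439.3, -397.7, 106.3]
ee_rot: [180.0, -0.0, 101.1]
force: [0.1, -0.2, -0.0]
gripper_width: 15.7
gripper_force: 0.0
0.1 [0.0078 0.0016 0.0221]
0.2 [0.01   0.002  0.0212]
0.3 [0.012  0.0024 0.0201]
0.4 [0.0139 0.0028 0.0188]
0.5 [0.0157 0.0031 0.0173]
0.6 [0.0173 0.0035 0.0156]
0.7 [0.0187 0.0037 0.0137]
0.8 [0.02   0.004  0.0118]
0.9 [0.021  0.0042 0.0097]
1.0 [0.0219 0.0044 0.0075]
1.1 [0.0225 0.0045 0.0052]
1.2 [0.0229 0.0046 0.0029]
1.3 [0.0231 0.0046 0.0006]
1.4 [ 0.023   0.0046 -0.0018]
1.5 [ 0.0227  0.0045 -0.0041]
1.6 [ 0.0222  0.0044 -0.0064]
1.7 [ 0.0215  0.0043 -0.0086]
```

```bash
python3 -m crank '[{"dx":0,"dy":0,"dz":0,"yaw":0},{"dx":0,"dy":0,"dz":0,"yaw":0},{"dx":0,"dy":0,"dz":0,"yaw":0}]' 0.03 30
```

```text
time_s: 30.6
ee_pos: [436.5, -398.2, 106.2]
ee_rot: [-179.7, -0.0, 101.2]
force: [-7.6, -2.0, 3.3]
gripper_width: 8.8
gripper_force: 30.0
```

```bash
python3 -m crank '[{"dx":-0.003,"dy":0,"dz":0,"yaw":0},{"dx":0.0078,"dy":0.0016,"dz":0.0221,"yaw":0},{"dx":0.01,"dy":0.002,"dz":0.0212,"yaw":0},{"dx":0.012,"dy":0.0024,"dz":0.0201,"yaw":0},{"dx":0.0139,"dy":0.0028,"dz":0.0188,"yaw":0},{"dx":0,"dy":0,"dz":0,"yaw":0}]'
python3 -m crank '[{"dx":0.0157,"dy":0.0031,"dz":0.0173,"yaw":0},{"dx":0.0173,"dy":0.0035,"dz":0.0156,"yaw":0},{"dx":0.0187,"dy":0.0037,"dz":0.0137,"yaw":0},{"dx":0.02,"dy":0.004,"dz":0.0118,"yaw":0},{"dx":0.021,"dy":0.0042,"dz":0.0097,"yaw":0},{"dx":0,"dy":0,"dz":0,"yaw":0}]'
python3 -m crank '[{"dx":0.0219,"dy":0.0044,"dz":0.0075,"yaw":0},{"dx":0.0225,"dy":0.0045,"dz":0.0052,"yaw":0},{"dx":0.0229,"dy":0.0046,"dz":0.0029,"yaw":0},{"dx":0.0231,"dy":0.0046,"dz":0.0006,"yaw":0},{"dx":0.023,"dy":0.0046,"dz":-0.0018,"yaw":0},{"dx":0.0227,"dy":0.0045,"dz":-0.0041,"yaw":0},{"dx":0.0222,"dy":0.0044,"dz":-0.0064,"yaw":0},{"dx":0.0215,"dy":0.0043,"dz":-0.0086,"yaw":0},{"dx":0,"dy":0,"dz":0,"yaw":0},{"dx":0,"dy":0,"dz":0,"yaw":0}]'
```

```text
time_s: 31.35
ee_pos: [471.3, -391.4, 173.5]
ee_rot: [-179.9, 0.1, 101.2]
force: [-4.3, -1.9, 4.9]
gripper_width: 9.4
gripper_force: 30.0
time_s: 32.1
ee_pos: [546.8, -376.9, 229.2]
ee_rot: [179.9, 0.2, 101.2]
force: [-2.9, -1.3, 9.4]
gripper_width: 9.2
gripper_force: 30.0
time_s: 33.35
ee_pos: [691.7, -348.4, 222.2]
ee_rot: [179.8, 0.2, 101.1]
force: [3.1, -5.5, -1.2]
gripper_width: 9.3
gripper_force: 30.0
```

```bash
python3 -m crank '[{"dx":0,"dy":0,"dz":0,"yaw":0},{"dx":0,"dy":0,"dz":0,"yaw":0},{"dx":0,"dy":0,"dz":0,"yaw":0},{"dx":0,"dy":0,"dz":0,"yaw":0}]' 0.33 20
python3 -m crank '[{"dx":0,"dy":0,"dz":0.045,"yaw":0},{"dx":0,"dy":0,"dz":0.045,"yaw":0},{"dx":0,"dy":0,"dz":0.045,"yaw":0},{"dx":-0.045,"dy":0.039,"dz":0.0125,"yaw":0},{"dx":-0.045,"dy":0.039,"dz":0.0125,"yaw":0},{"dx":-0.045,"dy":0.039,"dz":0.0125,"yaw":0},{"dx":-0.045,"dy":0.039,"dz":0.0125,"yaw":0},{"dx":-0.045,"dy":0.039,"dz":0.0125,"yaw":0},{"dx":-0.045,"dy":0.039,"dz":0.0125,"yaw":0},{"dx":-0.045,"dy":0.039,"dz":0.0125,"yaw":0}]'
python3 -m crank '[{"dx":0,"dy":0,"dz":0,"yaw":0},{"dx":0,"dy":0,"dz":0,"yaw":0}]' 1
python3 - <<'E'
from h import *
a=snap('scene','sc7');b=snap('wrist','w7')
o=np.zeros((384,800,3),np.uint8);o[:,:512]=b;o[:216,512:]=cv2.resize(a[100:316,60:348],(288,216));cv2.imwrite('pics/c8.png',o[:,:,::-1])
E
```

```text
time_s: 33.85
ee_pos: [689.9, -346.8, 222.8]
ee_rot: [180.0, -0.0, 101.1]
force: [0.3, -0.1, -0.0]
gripper_width: 29.9
gripper_force: 0.0
time_s: 35.1
ee_pos: [436.4, -127.6, 401.4]
ee_rot: [179.9, -0.0, 101.1]
force: [0.7, 1.3, 1.5]
gripper_width: 29.8
gripper_force: 0.0
time_s: 35.35
ee_pos: [438.1, -128.8, 401.0]
ee_rot: [179.9, 0.0, 101.1]
force: [0.4, -0.7, 0.1]
gripper_width: 47.1
gripper_force: 0.0
```

View pics/c8.png

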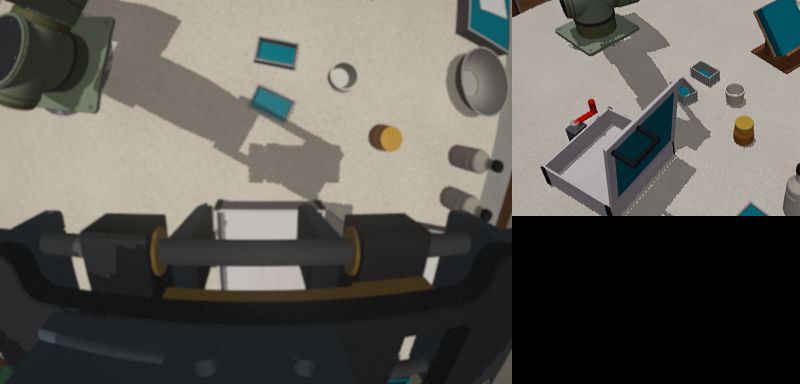

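```bash
cat >> h.py <<'E'
def loafs(f,x0=200,x1=340,y1=200):
    im=np.load(f'pics/{f}.npz')['im'].astype(int);m=((im[:,:,2]-im[:,:,0]>35)&(im[:,:,1]-im[:,:,0]>20)).astype(np.uint8)
    for c in cv2.findContours(m,cv2.RETR_EXTERNAL,cv2.CHAIN_APPROX_NONE)[0]:
        if cv2.contourArea(c)<80 or not(x0<c[:,0,0].mean()<x1 and c[:,0,1].mean()<y1):continue
        p=np.array([onz(f,u,30)[:2] for u in c[:,0]],np.float32);r=cv2.minAreaRect(p);b=cv2.boxPoints(r)
        e=max([b[1]-b[0],b[2]-b[1]],key=np.linalg.norm);print(r[0],r[1],'long axis deg',np.degrees(np.arctan2(e[1],e[0]))%180)
E
python3 -c "
from h import *
loafs('w7')"
```

```text
(449.7830810546875, -32.726318359375) (34.4849853515625, 62.555049896240234) long axis deg 165.18481
(440.7076110839844, 60.03167724609375) (31.777462005615234, 63.249324798583984) long axis deg 179.93437
```

```bash
for i in 1 2; do python3 -m crank '[{"dx":0.00075,"dy":0.006,"dz":-0.0175,"yaw":-1},{"dx":0.00075,"dy":0.006,"dz":-0.0175,"yaw":-1},{"dx":0.00075,"dy":0.006,"dz":-0.0175,"yaw":-1},{"dx":0.00075,"dy":0.006,"dz":-0.0175,"yaw":-1},{"dx":0.00075,"dy":0.006,"dz":-0.0175,"yaw":-1},{"dx":0.00075,"dy":0.006,"dz":-0.0175,"yaw":-1},{"dx":0.00075,"dy":0.006,"dz":-0.0175,"yaw":-1},{"dx":0.00075,"dy":0.006,"dz":-0.0175,"yaw":-1},{"dx":0.00075,"dy":0.006,"dz":-0.0175,"yaw":-1},{"dx":0.00075,"dy":0.006,"dz":-0.0175,"yaw":-1}]' 0.75 | grep ee; done
python3 -m crank '[{"dx":0,"dy":0,"dz":0,"yaw":-1},{"dx":0,"dy":0,"dz":0,"yaw":-1},{"dx":0,"dy":0,"dz":0,"yaw":-1},{"dx":0,"dy":0,"dz":0,"yaw":-0.2},{"dx":0,"dy":0,"dz":0,"yaw":0}]'
python3 - <<'E'
from h import *
snap('scene','sc8');snap('side','s8')
for f in('sc8','s8'):loafs(f,210,320,290)
E
```

```text
ee_pos: [444.5, -81.1, 259.4]
ee_rot: [-179.9, 0.1, 50.9]
ee_pos: [450.4, -33.0, 119.4]
ee_rot: [-180.0, 0.1, 0.9]
time_s: 38.58
ee_pos: [450.1, -33.0, 120.3]
ee_rot: [180.0, 0.1, -14.8]
force: [-0.2, 0.2, 0.7]
gripper_width: 68.4
gripper_force: 0.0
(433.5501403808594, 73.99156188964844) (54.793704986572266, 18.830772399902344) long axis deg 0.14720616
(908.8702392578125, -340.20361328125) (129.173828125, 230.88621520996094) long axis deg 90.008064
(1001.91845703125, -768.0108032226562) (93.38068389892578, 272.5204162597656) long axis deg 108.78065
```

```bash
python3 -m crank '[{"dx":0,"dy":0,"dz":-0.04,"yaw":0},{"dx":0,"dy":0,"dz":-0.04,"yaw":0},{"dx":0,"dy":0,"dz":-0.03,"yaw":0},{"dx":0,"dy":0,"dz":-0.0175,"yaw":0},{"dx":0,"dy":0,"dz":0,"yaw":0},{"dx":0,"dy":0,"dz":0,"yaw":0}]'
python3 -m crank '[{"dx":0,"dy":0,"dz":0,"yaw":0},{"dx":0,"dy":0,"dz":0,"yaw":0},{"dx":0,"dy":0,"dz":0,"yaw":0},{"dx":0,"dy":0,"dz":0,"yaw":0},{"dx":0,"dy":0,"dz":0,"yaw":0}]' 0.3 20
```

```text
time_s: 39.42
ee_pos: [450.4, -32.8, 19.3]
ee_rot: [-180.0, -0.1, -14.9]
force: [0.2, -0.1, 0.1]
gripper_width: 68.4
gripper_force: 0.0
time_s: 40.05
ee_pos: [450.2, -32.7, 19.3]
ee_rot: [-180.0, -0.0, -14.9]
force: [-2.0, -0.1, 6.1]
gripper_width: 46.1
gripper_force: 19.9
```

```bash
python3 -m crank '[{"dx":0,"dy":0,"dz":0.04,"yaw":0},{"dx":0,"dy":0,"dz":0.05,"yaw":0},{"dx":0,"dy":0,"dz":0.06,"yaw":0},{"dx":0,"dy":0,"dz":0.05,"yaw":0},{"dx":0.0088,"dy":-0.0493,"dz":0,"yaw":0.87},{"dx":0.0088,"dy":-0.0493,"dz":0,"yaw":0.87},{"dx":0.0088,"dy":-0.0493,"dz":0,"yaw":0.87},{"dx":0.0088,"dy":-0.0493,"dz":0,"yaw":0.87},{"dx":0.0088,"dy":-0.0493,"dz":0,"yaw":0.87},{"dx":0.0088,"dy":-0.0493,"dz":0,"yaw":0.87}]'
python3 -m crank '[{"dx":0,"dy":0,"dz":0,"yaw":0},{"dx":0,"dy":0,"dz":-0.05,"yaw":0},{"dx":0,"dy":0,"dz":-0.05,"yaw":0},{"dx":0,"dy":0,"dz":-0.05,"yaw":0},{"dx":0,"dy":0,"dz":-0.03,"yaw":0},{"dx":0,"dy":0,"dz":-0.012,"yaw":0},{"dx":0,"dy":0,"dz":0,"yaw":0},{"dx":0,"dy":0,"dz":0,"yaw":0}]'
```

```text
time_s: 41.3
ee_pos: [491.9, -270.5, 178.2]
ee_rot: [-180.0, 0.1, 11.4]
force: [1.1, 0.4, -0.9]
gripper_width: 45.7
gripper_force: 19.9
time_s: 42.3
ee_pos: [492.6, -269.4, 26.0]
ee_rot: [179.9, -0.1, 11.2]
force: [-0.6, 0.5, -1.3]
gripper_width: 46.1
gripper_force: 20.0
```

```bash
python3 -m crank '[{"dx":0,"dy":0,"dz":-0.001,"yaw":0},{"dx":0,"dy":0,"dz":0,"yaw":0},{"dx":0,"dy":0,"dz":0,"yaw":0},{"dx":0,"dy":0,"dz":0,"yaw":0},{"dx":0,"dy":0,"dz":0.05,"yaw":0},{"dx":0,"dy":0,"dz":0.07,"yaw":0},{"dx":0,"dy":0,"dz":0.07,"yaw":0}]' 0.65
python3 -m crank '[{"dx":-0.0092,"dy":0.0591,"dz":0,"yaw":-0.32},{"dx":-0.0092,"dy":0.0591,"dz":0,"yaw":-0.32},{"dx":-0.0092,"dy":0.0591,"dz":0,"yaw":-0.32},{"dx":-0.0092,"dy":0.0591,"dz":0,"yaw":-0.32},{"dx":-0.0092,"dy":0.0591,"dz":0,"yaw":-0.32},{"dx":-0.0092,"dy":0.0591,"dz":0,"yaw":-0.32},{"dx":-0.0092,"dy":0.0591,"dz":0,"yaw":-0.32},{"dx":0,"dy":0,"dz":0,"yaw":0}]' 0.8
python3 - <<'E'
from h import *
snap('scene','sc9')
im=np.load('pics/sc9.npz')['im'].astype(int)
for f in('scene0','sc7','sc9'):
    im=np.load(f'pics/{f}.npz')['im'].astype(int);m=((im[:,:,2]-im[:,:,0]>40)&(im[:,:,1]-im[:,:,0]>25)).astype(np.uint8);n,_,st,c=cv2.connectedComponentsWithStats(m)
    print(f,[(st[i].tolist(),c[i].round(1).tolist()) for i in range(1,n) if 200<c[i][0]<300 and st[i,4]>10 and 150<c[i][1]<250])
E
```

```text
time_s: 43.18
ee_pos: [491.8, -269.2, 177.9]
ee_rot: [-180.0, 0.0, 11.2]
force: [0.8, 0.3, -0.2]
gripper_width: 59.4
gripper_force: 0.0
time_s: 44.18
ee_pos: [439.9, 63.9, 176.5]
ee_rot: [-180.0, 0.0, 0.3]
force: [-0.4, 0.2, -0.2]
gripper_width: 72.9
gripper_force: 0.0
scene0 [([247, 169, 13, 8, 43], [253.0, 172.6]), ([216, 191, 14, 11, 89], [222.3, 196.1])]
sc7 [([247, 169, 13, 8, 43], [253.0, 172.6]), ([226, 186, 13, 11, 80], [231.3, 190.8])]
sc9 [([247, 170, 13, 7, 41], [253.0, 172.9])]
```

```bash
python3 -m crank '[{"dx":0,"dy":-0.001,"dz":-0.05,"yaw":0},{"dx":0,"dy":0,"dz":-0.05,"yaw":0},{"dx":0,"dy":0,"dz":-0.05,"yaw":0},{"dx":0,"dy":0,"dz":-0.03,"yaw":0},{"dx":0,"dy":0,"dz":-0.016,"yaw":0},{"dx":0,"dy":0,"dz":0,"yaw":0}]'
python3 -m crank '[{"dx":0,"dy":0,"dz":0,"yaw":0},{"dx":0,"dy":0,"dz":0,"yaw":0},{"dx":0,"dy":0,"dz":0,"yaw":0},{"dx":0,"dy":0,"dz":0,"yaw":0},{"dx":0,"dy":0,"dz":0,"yaw":0}]' 0.3 20
```

```text
time_s: 44.98
ee_pos: [440.5, 60.1, 19.3]
ee_rot: [180.0, 0.1, -0.0]
force: [0.1, -0.3, -0.0]
gripper_width: 73.0
gripper_force: 0.0
time_s: 45.6
ee_pos: [441.2, 61.1, 20.4]
ee_rot: [-180.0, -0.1, 0.0]
force: [-0.8, 1.4, 6.8]
gripper_width: 46.1
gripper_force: 20.0
```

```bash
python3 -m crank '[{"dx":0,"dy":0,"dz":0.04,"yaw":0},{"dx":0,"dy":0,"dz":0.05,"yaw":0},{"dx":0,"dy":0,"dz":0.06,"yaw":0},{"dx":0,"dy":0,"dz":0.05,"yaw":0},{"dx":0.0099,"dy":-0.0594,"dz":0,"yaw":0.25},{"dx":0.0099,"dy":-0.0594,"dz":0,"yaw":0.25},{"dx":0.0099,"dy":-0.0594,"dz":0,"yaw":0.25}]' | grep pos
python3 -m crank '[{"dx":0.0099,"dy":-0.0594,"dz":0,"yaw":0.25},{"dx":0.0099,"dy":-0.0594,"dz":0,"yaw":0.25},{"dx":0.0099,"dy":-0.0594,"dz":0,"yaw":0.25},{"dx":0.0099,"dy":-0.0594,"dz":0,"yaw":0.25},{"dx":0.0099,"dy":-0.0594,"dz":0,"yaw":0.25},{"dx":0.0099,"dy":-0.0594,"dz":0,"yaw":0.25},{"dx":0,"dy":0,"dz":0,"yaw":0},{"dx":0,"dy":0,"dz":0,"yaw":0}]'
python3 -m crank '[{"dx":0,"dy":0,"dz":-0.05,"yaw":0},{"dx":0,"dy":0,"dz":-0.05,"yaw":0},{"dx":0,"dy":0,"dz":-0.05,"yaw":0},{"dx":0,"dy":0,"dz":-0.03,"yaw":0},{"dx":0,"dy":0,"dz":-0.013,"yaw":0},{"dx":0,"dy":0,"dz":0,"yaw":0},{"dx":0,"dy":0,"dz":0,"yaw":0}]'
```

```text
ee_pos: [464.0, -83.0, 179.5]
time_s: 47.48
ee_pos: [511.2, -366.2, 178.8]
ee_rot: [-179.9, 0.1, 11.2]
force: [-0.1, -0.1, -1.6]
gripper_width: 46.2
gripper_force: 20.0
time_s: 48.35
ee_pos: [512.4, -366.7, 26.2]
ee_rot: [179.9, -0.1, 11.3]
force: [-0.2, 0.1, -0.5]
gripper_width: 46.4
gripper_force: 20.0
```

```bash
python3 -m crank '[{"dx":0,"dy":0,"dz":-0.001,"yaw":0},{"dx":0,"dy":0,"dz":0,"yaw":0},{"dx":0,"dy":0,"dz":0,"yaw":0},{"dx":0,"dy":0,"dz":0,"yaw":0},{"dx":0,"dy":0,"dz":0.05,"yaw":0},{"dx":0,"dy":0,"dz":0.065,"yaw":0},{"dx":0,"dy":0,"dz":0.07,"yaw":0},{"dx":0,"dy":0,"dz":0.07,"yaw":0},{"dx":0,"dy":0,"dz":0.07,"yaw":0},{"dx":0,"dy":0,"dz":0.07,"yaw":0}]' 0.65 | grep pos
python3 - <<'E'
from h import *
snap('side','s10');a=snap('scene','sc10');b=snap('wrist','w10')
s=np.load('pics/s10.npz')['im']
z=lambda im,x,y,w,h:cv2.resize(im[y:y+h,x:x+w,::-1],(400,300),interpolation=cv2.INTER_CUBIC)
cv2.imwrite('pics/c9.png',np.hstack([z(a,70,170,180,135),z(s,260,80,160,120)]))
E
```

```text
ee_pos: [511.6, -366.7, 342.4]
```

View pics/c9.png

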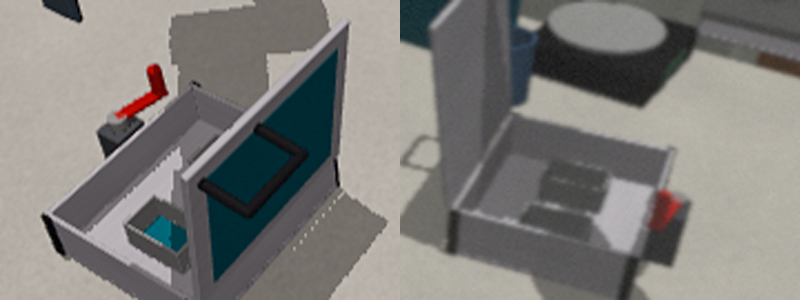

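```bash
python3 -m crank '[{"dx":0.0224,"dy":0.00245,"dz":0,"yaw":1},{"dx":0.0224,"dy":0.00245,"dz":0,"yaw":1},{"dx":0.0224,"dy":0.00245,"dz":0,"yaw":1},{"dx":0.0224,"dy":0.00245,"dz":0,"yaw":1},{"dx":0.0224,"dy":0.00245,"dz":0,"yaw":1},{"dx":0.0224,"dy":0.00245,"dz":0,"yaw":1},{"dx":0.0224,"dy":0.00245,"dz":0,"yaw":1},{"dx":0.0224,"dy":0.00245,"dz":0,"yaw":1},{"dx":0.0224,"dy":0.00245,"dz":0,"yaw":1},{"dx":0.0224,"dy":0.00245,"dz":0,"yaw":1}]' 0.33 | grep pos
python3 -m crank '[{"dx":0,"dy":0,"dz":0,"yaw":1},{"dx":0,"dy":0,"dz":0,"yaw":1},{"dx":0,"dy":0,"dz":0,"yaw":1},{"dx":0,"dy":0,"dz":0,"yaw":1},{"dx":0,"dy":0,"dz":0,"yaw":1},{"dx":0,"dy":0,"dz":0,"yaw":1},{"dx":0,"dy":0,"dz":0,"yaw":1},{"dx":0,"dy":0,"dz":0,"yaw":1},{"dx":0,"dy":0,"dz":0,"yaw":0},{"dx":0,"dy":0,"dz":0,"yaw":0}]'
```

```text
ee_pos: [691.3, -347.1, 338.0]
time_s: 52.25
ee_pos: [691.0, -347.2, 339.2]
ee_rot: [-179.9, -0.1, 101.2]
force: [0.3, 0.0, -0.3]
gripper_width: 30.4
gripper_force: 0.0
```

```bash
python3 -m crank '[{"dx":0,"dy":0,"dz":-0.05,"yaw":0},{"dx":0,"dy":0,"dz":-0.05,"yaw":0},{"dx":0,"dy":0,"dz":-0.026,"yaw":0},{"dx":0,"dy":0,"dz":-0.02,"yaw":0},{"dx":0,"dy":0,"dz":0,"yaw":0}]'
python3 -m crank '[{"dx":0,"dy":0,"dz":0,"yaw":0},{"dx":0,"dy":0,"dz":0,"yaw":0},{"dx":0,"dy":0,"dz":0,"yaw":0},{"dx":0,"dy":0,"dz":0,"yaw":0},{"dx":0,"dy":0,"dz":0,"yaw":0}]' 0.03 30
```

```text
time_s: 52.88
ee_pos: [690.6, -347.1, 222.2]
ee_rot: [-179.9, -0.1, 101.2]
force: [-0.4, -0.6, 0.9]
gripper_width: 30.3
gripper_force: 0.0
time_s: 53.5
ee_pos: [691.6, -347.5, 224.9]
ee_rot: [179.9, 0.1, 101.3]
force: [0.3, -0.3, 4.4]
gripper_width: 9.2
gripper_force: 30.0
```

```bash
python3 -m crank '[{"dx":-0.0215,"dy":-0.0043,"dz":0.0086,"yaw":0},{"dx":-0.0222,"dy":-0.0044,"dz":0.0064,"yaw":0},{"dx":-0.0227,"dy":-0.0045,"dz":0.0041,"yaw":0},{"dx":-0.023,"dy":-0.0046,"dz":0.0018,"yaw":0},{"dx":-0.0231,"dy":-0.0046,"dz":-0.0006,"yaw":0},{"dx":-0.0229,"dy":-0.0046,"dz":-0.0029,"yaw":0},{"dx":-0.0225,"dy":-0.0045,"dz":-0.0052,"yaw":0},{"dx":-0.0219,"dy":-0.0044,"dz":-0.0075,"yaw":0},{"dx":0,"dy":0,"dz":0,"yaw":0}]'
python3 -m crank '[{"dx":-0.021,"dy":-0.0042,"dz":-0.0097,"yaw":0},{"dx":-0.02,"dy":-0.004,"dz":-0.0118,"yaw":0},{"dx":-0.0187,"dy":-0.0037,"dz":-0.0137,"yaw":0},{"dx":-0.0173,"dy":-0.0035,"dz":-0.0156,"yaw":0},{"dx":-0.0157,"dy":-0.0031,"dz":-0.0173,"yaw":0},{"dx":0,"dy":0,"dz":0,"yaw":0}]'
python3 -m crank '[{"dx":-0.0139,"dy":-0.0028,"dz":-0.0188,"yaw":0},{"dx":-0.012,"dy":-0.0024,"dz":-0.0201,"yaw":0},{"dx":-0.01,"dy":-0.002,"dz":-0.0212,"yaw":0},{"dx":-0.0078,"dy":-0.0016,"dz":-0.0221,"yaw":0},{"dx":0,"dy":0,"dz":0,"yaw":0},{"dx":0,"dy":0,"dz":0,"yaw":0}]'
```

```text
time_s: 54.62
ee_pos: [545.5, -375.8, 227.2]
ee_rot: [-179.9, -0.1, 101.2]
force: [-2.2, 1.2, 3.3]
gripper_width: 9.0
gripper_force: 30.0
time_s: 55.38
ee_pos: [472.0, -390.1, 171.6]
ee_rot: [-179.8, -0.2, 101.2]
force: [-3.2, 2.2, -1.2]
gripper_width: 9.0
gripper_force: 30.0
time_s: 56.12
ee_pos: [437.5, -396.8, 107.0]
ee_rot: [-179.9, -0.2, 101.3]
force: [-4.5, 3.3, -0.7]
gripper_width: 9.3
gripper_force: 30.0
```

```bash
python3 -m crank '[{"dx":-0.002,"dy":0,"dz":-0.004,"yaw":0},{"dx":0,"dy":0,"dz":-0.004,"yaw":0},{"dx":0,"dy":0,"dz":0,"yaw":0},{"dx":0,"dy":0,"dz":0,"yaw":0}]'
```

```text
time_s: 56.62
ee_pos: [436.4, -397.1, 103.0]
ee_rot: [-180.0, -0.1, 101.3]
force: [-6.9, 4.8, 9.2]
gripper_width: 9.4
gripper_force: 30.0
```

```bash
python3 -m crank '[{"dx":0,"dy":0,"dz":0.004,"yaw":0},{"dx":0,"dy":0,"dz":0,"yaw":0},{"dx":0,"dy":0,"dz":0,"yaw":0},{"dx":0,"dy":0,"dz":0.05,"yaw":0},{"dx":0,"dy":0,"dz":0.05,"yaw":0},{"dx":0,"dy":0,"dz":0.04,"yaw":0},{"dx":-0.021,"dy":0.0525,"dz":0,"yaw":0},{"dx":-0.021,"dy":0.0525,"dz":0,"yaw":0},{"dx":-0.021,"dy":0.0525,"dz":0,"yaw":0},{"dx":0,"dy":0,"dz":0,"yaw":0}]' 0.4
python3 -m crank '[{"dx":0,"dy":0,"dz":-0.05,"yaw":0},{"dx":0,"dy":0,"dz":-0.05,"yaw":0},{"dx":0,"dy":0,"dz":-0.048,"yaw":0},{"dx":0,"dy":0,"dz":0,"yaw":0},{"dx":0,"dy":0,"dz":0,"yaw":0}]' 0.6
python3 -m crank '[{"dx":0,"dy":0,"dz":0,"yaw":0},{"dx":0,"dy":0,"dz":0,"yaw":0},{"dx":0,"dy":0,"dz":0,"yaw":0},{"dx":0,"dy":0,"dz":0,"yaw":0},{"dx":0,"dy":0,"dz":0,"yaw":0}]' 0.05 20
```

```text
time_s: 57.88
ee_pos: [385.1, -269.7, 216.2]
ee_rot: [-180.0, -0.0, 101.4]
force: [0.5, -0.6, 0.2]
gripper_width: 36.3
gripper_force: 0.0
time_s: 58.5
ee_pos: [387.4, -273.0, 98.7]
ee_rot: [179.9, 0.1, 101.3]
force: [0.0, -0.7, -0.0]
gripper_width: 54.8
gripper_force: 0.0
time_s: 59.12
ee_pos: [386.1, -271.9, 97.8]
ee_rot: [180.0, 0.0, 101.3]
force: [-0.2, 0.1, 2.7]
gripper_width: 15.8
gripper_force: 20.0
```

Reverse the latch arc.

```bash
python3 -m crank '[{"dx":0.0134,"dy":-0.0014,"dz":0,"yaw":0},{"dx":0.0129,"dy":-0.0039,"dz":0,"yaw":0},{"dx":0.012,"dy":-0.0064,"dz":0,"yaw":0},{"dx":0.0104,"dy":-0.0085,"dz":0,"yaw":0},{"dx":0.0085,"dy":-0.0104,"dz":0,"yaw":0},{"dx":0.0064,"dy":-0.012,"dz":0,"yaw":0},{"dx":0.0039,"dy":-0.0128,"dz":0,"yaw":0},{"dx":0,"dy":0,"dz":0,"yaw":0}]'
python3 -m crank '[{"dx":0,"dy":0,"dz":0,"yaw":0},{"dx":0,"dy":0,"dz":0,"yaw":0},{"dx":0,"dy":0,"dz":0,"yaw":0},{"dx":0,"dy":0,"dz":0,"yaw":0}]' 0.5
python3 -m crank '[{"dx":0,"dy":0,"dz":0.05,"yaw":0},{"dx":0,"dy":0,"dz":0.06,"yaw":0},{"dx":0,"dy":0,"dz":0.07,"yaw":0},{"dx":0,"dy":0.06,"dz":0.02,"yaw":0},{"dx":-0.02,"dy":0.06,"dz":0,"yaw":0},{"dx":-0.02,"dy":0.06,"dz":0,"yaw":0},{"dx":0,"dy":0.06,"dz":0,"yaw":0},{"dx":0,"dy":0,"dz":0,"yaw":0}]'
python3 - <<'E'
from h import *
s=snap('side','s11');a=snap('scene','sc11')
z=lambda im,x,y,w,h:cv2.resize(im[y:y+h,x:x+w,::-1],(400,300),interpolation=cv2.INTER_CUBIC)
cv2.imwrite('pics/c10.png',np.vstack([np.hstack([z(a,70,170,180,135),z(s,260,100,160,120)]),np.hstack([z(a,200,80,200,150),z(s,70,240,160,120)])]))
E
```

```text
time_s: 60.12
ee_pos: [437.9, -315.6, 97.0]
ee_rot: [-179.7, -0.2, 101.2]
force: [-6.5, 1.1, 4.0]
gripper_width: 15.3
gripper_force: 20.0
time_s: 60.62
ee_pos: [440.4, -316.1, 97.6]
ee_rot: [180.0, 0.0, 101.3]
force: [0.0, -1.4, -0.0]
gripper_width: 45.4
gripper_force: 0.0
time_s: 61.62
ee_pos: [407.7, -121.8, 257.9]
ee_rot: [179.9, -0.0, 101.5]
force: [0.7, -0.4, -0.1]
gripper_width: 45.6
gripper_force: 0.0
```

View pics/c10.png

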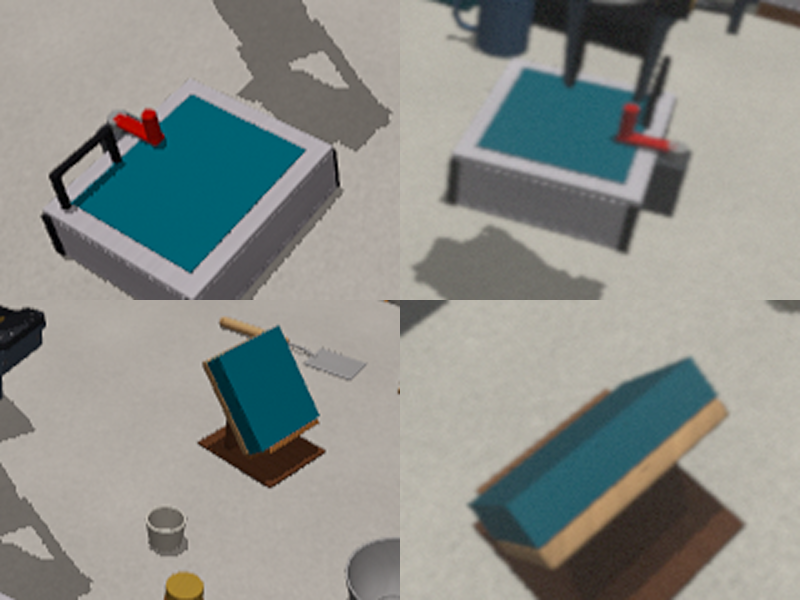

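The last picture shows the lid shut with the latch lying across it. The tin is upside down over the board, square on the stand, and the ramekin and jar haven't moved.

```bash
python3 -c "
from workcell import ticket
print(ticket.job_done())"
```

```text
the job is handed in; nothing more can be done
None
```

The job is handed in: the tin is upside down over the board on the stand, both loaf tins in the scene are in the case, the lid is shut and the latch is back across it. I saw no pass or fail result.

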